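# Lock the paper trimmer's arm with its T-handle pin

### The job

Lock the paper trimmer for closing time: swing its raised arm fully down, then push the T-handle pin crosswise through the keeper and the arm, from the side away from the bed, until its crossbar rests against the keeper, and let go. The keeper's exact fore-and-aft setting is not known, so feel for its hole; leave everything else where it is.

Things in the scene. Friction and masses are not known exactly. Their poses are not given: they have to be found in the camera images.
- trimmer: Guillotine paper trimmer, fixed to the table. Origin on the table under the arm's plane; x runs along the lowered arm from handle to hinge, z up. Blue bed 400 x 250 mm, its top 30 mm above the table, at y +20 to +270 mm. A 12 mm high foot runs under the arm, y -40 to +20 mm. Hinge axis parallel to y at x +200, z 60 mm; its steel cheeks reach y +-18, z 84 mm.
- keeper_mid (a point): NOMINAL place of the hole in the keeper's outer face: trimmer x -45, y -17, z 60 mm. The true hole lies up to 16 mm from here fore or aft (trimmer x; differs every time and is not measured: find it by touch or by looking); y and z are true. The pin enters here moving to trimmer +y, level, then passes the near ear, the arm's slot and the far ear.
- keeper_foot (a point): Nominal middle of the keeper's underside, trimmer x -45, z 12 mm (true x as for the hole). Keeper: fixed steel fork astride the arm, two upright ears, each 70 mm long in x and 8 mm thick, tops 82 mm above the table, faces at trimmer y -17/-9 and +9/+17 mm; each has a round 15 mm hole, chamfered 2 mm, at z 60 mm midway along its length. Foot plate 90 x 34 x 4 mm.
- slot_mid (a point): Middle of the arm's slot for the pin, 245 mm from the hinge axis; moves with the arm. The arm is a bar 12 mm thick (trimmer y +-6), 40 mm tall, ending 300 mm from the hinge. Slot 52 mm long, 16 mm tall; it lines up with the keeper's holes only when the arm is fully down on its stop (then 60 mm above the table).
- blade_handle (a point): Middle of the handle's axis, 345 mm from the hinge axis; moves with the arm: 60 mm above the table when fully down, starts 75 to 160 mm higher. Round black handle 28 mm thick, 90 mm long, at the arm's free end, towards the robot. Stiff hinge: the arm stays where it is left; 2 to 5 N down on the handle moves it.
- pin: Loose steel T-handle pin lying flat on the table, about 140 g. Origin at the crossbar's middle; x along the shank to the tip. Crossbar 60 mm long along y, 12 mm thick; shank 12 mm thick, tip at 130 mm, its last 10 mm tapering to 8 mm. Home: the crossbar touches the keeper, origin at trimmer y -23 mm. The L-shaped hex key may have swapped places with it.
- pin_tip (a point): The pin's tip, 130 mm from the crossbar's middle along the pin's x.
- hexkey: L-shaped hex key, 120 x 45 mm, 10 mm thick, loose on the table; origin at the corner, long leg along x. To be left alone.
- mug_a: White mug, 80 mm wide, 95 mm tall; origin under its centre. To be left alone.
- mug_b: Blue mug, 80 mm wide, 95 mm tall; origin under its centre. To be left alone.
- frame_flat: Picture frame 150 x 110 x 14 mm lying on the trimmer's bed; origin under its centre. To be left alone.
- gift_box: Small plain carton 100 x 70 x 45 mm; origin under its centre. To be left alone.
- paste_jar: Jar, 60 mm wide, 80 mm tall; origin under its centre. To be left alone.
Not all that is in view belongs to the job. Leave any yellow look-alike of the pin alone.

How it is judged:
On the way, in this order (a step that is already met when the one before it is completed fails the run):
1. the arm is down on its stop, the pin not yet in (z of blade_handle in the frame of trimmer below 0.07 m and y of pin in the frame of trimmer below -0.04 m), for 0.2 s.
2. the pin is through both ears and the arm, its crossbar at the keeper (y of pin in the frame of trimmer between -0.029 and -0.017 m and x of pin in the frame of trimmer between -0.067 and -0.023 m and z of pin in the frame of trimmer between 0.052 and 0.068 m and angle between the x axis of pin and the y axis of trimmer, either way round below 0.15 rad and y of pin_tip in the frame of trimmer above 0.08 m and z of blade_handle in the frame of trimmer below 0.07 m), for 0.2 s.
At the end, for the whole second after the job is handed in: Handle's axis less than 70 mm above the table (down: 60); pin through both ears and the arm from the -y side, within 0.15 rad of the trimmer's y, crossbar within 6 mm of the outer ear, origin within 8 mm of z 60 and 22 mm of x -45 mm, tip over 80 mm past the arm's plane; pin released and at rest (all of step 2 and linear speed of pin below 0.02 m/s and angular speed of pin below 0.2 rad/s); the robot touches nothing.
It fails at once if a bystander is knocked out of its place (more than 30 mm) (distance of any of hexkey, mug_a, mug_b, frame_flat, gift_box, paste_jar from where it was at the start of the episode above 0.03 m).
It also fails if it takes over 70 s, if anything falls off the work surface, if the arm or the gripper's body presses on something with over 40 N, if the wrist force passes 120 N, or if a joint passes its speed limit or range.

### The arm

A 6-joint arm with a two-finger parallel gripper is mounted at the origin on the work surface. World frame = base frame: x ahead of the robot, y to its left, z up, the work surface at z = 0. Lengths are in m, angles in rad, forces in N, time in s.
With the tool pointing down it reaches from about 0.35 to 0.975 m from the base axis. Payload 7.1 kg.
Tool frame: the origin (TCP) lies midway between the tips of the shut fingers; the grasp point (between the pads) lies 19 mm behind it; z points along the fingers, y is the line along which they close (so a half turn about z gives the same grasp; the last joint's range is limited). The gripper opens to 88 mm and grips with 3 to 60 N. Pads are 20 mm wide; open, the fingers measure 115 mm over their backs; the gripper's body (75 mm by 178 mm) begins 61 mm behind the grasp point.
Start: joints at [1.183, 0.423, 1.63, -0, 1.089, -0.019], TCP at [0.225, 0.583, 0.223] pointing down, gripper open.
Joint ranges: [-3, 3], [-0.9, 2.11], [0.09, 2.58], [-1.31, 4.45], [0.11, 2.69], [-2.54, 2.54]. Speed limits (rad/s): [2.39, 2.39, 3.01, 3.14, 3.14, 3.14].

### API

Orientations are given as a unit quaternion [w, x, y, z].
In Python, from station import move_pose, movel, movej, command_gripper, wait, inverse_kinematics, read_camera, camera_info, MotionError, job_done, get_time, get_joint_pos, get_qvel, get_effort, get_tcp_pos, get_ee_rot, get_ft_force, get_ft_torque, get_grip_width, get_finger_force gives the robot as it stands. Calls block until the motion is done:
- move_pose(position, orientation): joint-space move of the TCP to a pose.
- movel(position, frame=None, v=0.15, until_force=None): straight line of the TCP; frame=None keeps the orientation; v is the mean speed in m/s. With until_force (N) it stops when the force on the tool has changed by that much, and returns True; else False.
- movej(angles): joint-space move.
- command_gripper(opening): opening from 0.0 (shut) to 1.0 (fully open); the grip force is fixed at half the most; returns when the fingers have stopped.
- wait(seconds).
- inverse_kinematics(position, orientation): joint angles nearest the present ones, or None.
- read_camera(name): name is "scene" or "side" or "wrist"; returns the picture (400x640x3 uint8, red, green, blue); there is no depth.
- camera_info(name): a dict with "intrinsics" (3x3 intrinsics, pixels), "T" (4x4, takes a point from camera to world coordinates); the wrist camera has in their place "tool_from_camera" (4x4, takes a point from camera to tool coordinates, whose origin is the TCP and whose axes are the flange's). Camera axes: x right, y up, looking along -z (the intrinsics and any distortion apply to the point x, -y, -z); pixel columns grow to the right and rows downward; lengths in m; the calibration is good to about 2 mm. A picture is of the moment at which its call begins: read the wrist's pose just before it. camera_info takes no time and is no camera call.
A pose or a line that the arm cannot do raises MotionError and nothing moves.
- job_done(): hands the job in; it is judged then, once.
Readings, each from a call of its own:
- get_time(): time.
- get_joint_pos(): joint angles.
- get_qvel(): joint speeds.
- get_effort(): joint torques, N m.
- get_tcp_pos(): TCP position.
- get_ee_rot(): TCP orientation.
- get_ft_force(): force on the tool from outside, world axes, zero at the start.
- get_ft_torque(): the same for the moment, N m.
- get_grip_width(): opening from 0.0 (shut) to 1.0 (fully open).
- get_finger_force(): force on a finger pad.
Only numpy, scipy, OpenCV 4.12 (cv2) and the standard library are available. Lean on these libraries where they do the work, as an engineer would, in place of code of your own. Each camera call takes 0.05 s, during which the arm holds its last target. There are 200 camera calls.

## Working session

There is one attempt and no reset: what is moved stays moved. The work goes in short steps, each a Python script; the robot and the scene stay as the last script left them, time stands still between calls to the robot, and variables do not carry over. Pictures are saved under pics/ and viewed, at most 10 in all, crops included, and the job is handed in when it is done.

```bash
ls; mkdir -p pics; cat > h.py <<'E'
import numpy as np, cv2
from station import *
def save(img,n): cv2.imwrite('pics/'+n,cv2.cvtColor(img,cv2.COLOR_RGB2BGR))
def ray(name,u,v):
    c=camera_info(name); K=np.array(c['intrinsics']);T=np.array(c['T'])
    d=np.linalg.inv(K)@[u,v,1]; d=T[:3,:3]@[d[0],-d[1],-d[2]]
    return T[:3,3],d
def onz(name,u,v,z):
    o,d=ray(name,u,v); return o+d*(z-o[2])/d[2]
def proj(name,p):
    c=camera_info(name); K=np.array(c['intrinsics']);T=np.array(c['T'])
    q=T[:3,:3].T@(np.array(p)-T[:3,3]); q=K@[q[0],-q[1],-q[2]]; return q[:2]/q[2]
E
python3 - <<'E'
from h import *
for n in('scene','side'):
    i=read_camera(n); save(i,n+'0.png'); c=camera_info(n); print(n,c)
print(camera_info('wrist'),get_time(),get_ee_rot())
E
```

```text
pics
scene {'intrinsics': array([[374.28642772,   0.        , 317.74919753],
       [  0.        , 374.28642772, 195.49971573],
       [  0.        ,   0.        ,   1.        ]]), 'T': array([[-0.10535463, -0.59956278,  0.79336301,  1.49709346],
       [ 0.99443017, -0.06110761,  0.0858749 ,  0.04857825],
       [-0.00300688,  0.79799144,  0.60266129,  0.81727832],
       [ 0.        ,  0.        ,  0.        ,  1.        ]])}
side {'intrinsics': array([[442.55088278,   0.        , 314.16547203],
       [  0.        , 442.55088278, 197.39633812],
       [  0.        ,   0.        ,   1.        ]]), 'T': array([[ 0.97733865,  0.15470842, -0.14447999,  0.2844275 ],
       [-0.2116693 ,  0.70684838, -0.67495294, -1.04762077],
       [-0.00229546,  0.69023958,  0.72357726,  1.16356796],
       [ 0.        ,  0.        ,  0.        ,  1.        ]])}
{'intrinsics': array([[340.8995198,   0.       , 318.129865 ],
       [  0.       , 340.8995198, 198.929303 ],
       [  0.       ,   0.       ,   1.       ]]), 'tool_from_camera': array([[-5.58463904e-04,  9.61921994e-01,  2.73323556e-01,
         7.55514358e-02],
       [ 9.99999797e-01,  6.21461605e-04, -1.43909281e-04,
        -1.27594954e-03],
       [-3.08289598e-04,  2.73323420e-01, -9.61922145e-01,
        -1.60853286e-01],
       [ 0.00000000e+00,  0.00000000e+00,  0.00000000e+00,
         1.00000000e+00]])} 0.1 [-1.40361071e-04  1.83365267e-01  9.83044596e-01 -6.94014982e-04]
```

View pics/scene0.png

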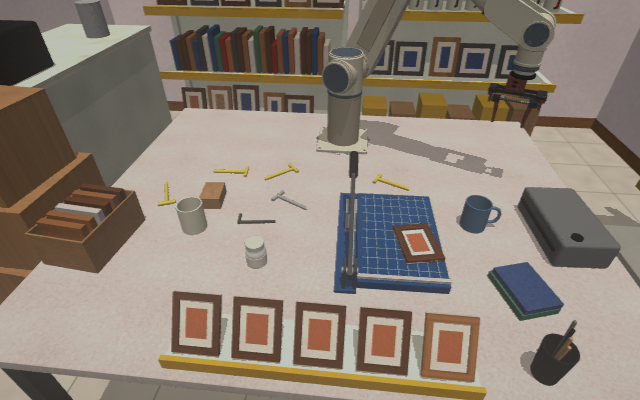

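View pics/side0.png

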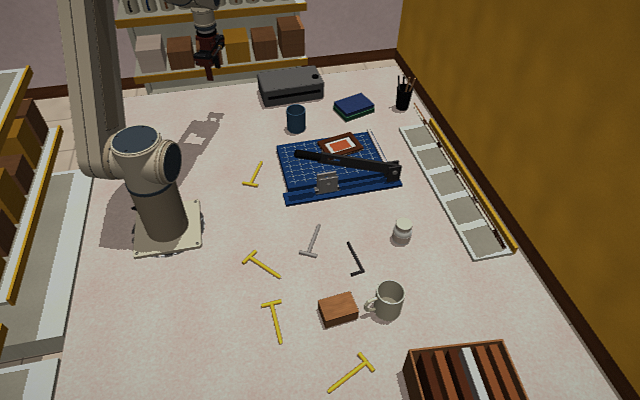

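The pin is the grey T: side (309,254) to (319,226), scene (277,194) to (305,207). The black L at side (355,258) is the hex key, and the four yellow Ts are look-alikes. The trimmer arm is raised, with its handle at side (299,154), and the keeper is at side (327,182). Next I'll enlarge the side and scene views to measure and confirm.

```bash
python3 - <<'E'
from h import *
s=cv2.imread('pics/side0.png'); c=cv2.imread('pics/scene0.png')
a=cv2.resize(s[120:275,265:415],None,fx=3.8,fy=3.8,interpolation=cv2.INTER_CUBIC)
cv2.imwrite('pics/s_crop.png',a)
b=cv2.resize(c[140:300,230:460],None,fx=3.4,fy=3.4,interpolation=cv2.INTER_CUBIC)
cv2.imwrite('pics/c_crop.png',b)
# pin mask in side: grey, darker than table
for n,im,(u0,u1,v0,v1) in(('side',s,(295,330,218,262)),('scene',c,(268,310,186,212))):
    r=im[v0:v1,u0:u1].astype(float); m=(np.linalg.norm(r-np.median(r,axis=(0,1)),axis=2)>45)
    ys,xs=np.nonzero(m); P=np.array([onz(n,x+u0,y+v0,.006)[:2] for x,y in zip(xs,ys)])
    rect=cv2.minAreaRect(P.astype(np.float32)*1000); print(n,len(P),rect); print(cv2.boxPoints(rect))
    mu=P.mean(0); w,V=np.linalg.eigh(np.cov((P-mu).T)); d=V[:,1]; t=(P-mu)@d; print(mu,d,t.min(),t.max())
E
```

```text
side 206 ((459.27410888671875, -154.54815673828125), (143.02288818359375, 59.9006233215332), 72.71773529052734)
[[ 409.4314   -213.93344 ]
 [ 466.6277   -231.72867 ]
 [ 509.11682   -95.16287 ]
 [ 451.92053   -77.367645]]
[ 0.46159065 -0.17328301] [0.4748311  0.88007694] -0.051179972021357274 0.09118336091824257
scene 150 ((461.260986328125, -157.508544921875), (140.9543914794922, 64.61663818359375), 72.16075134277344)
[[ 408.91556  -214.69962 ]
 [ 470.42538  -234.49475 ]
 [ 513.60645  -100.317474]
 [ 452.0966    -80.52234 ]]
[ 0.46783965 -0.17026227] [0.48578104 0.87408054] -0.05860683010890086 0.08256482989767713
```

View pics/s_crop.png

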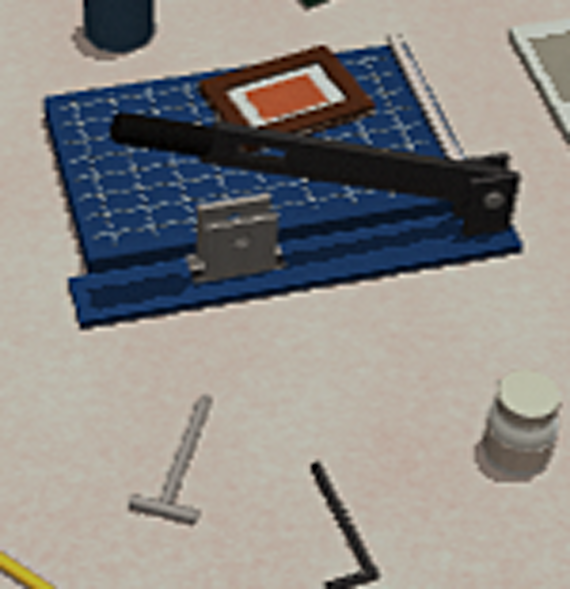

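View pics/c_crop.png

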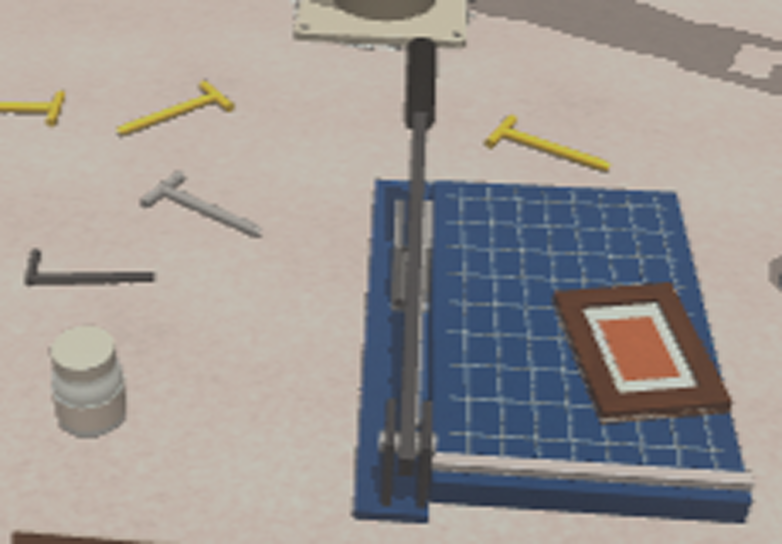

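The side crop shows the silver pin with its crossbar at (165,508) and tip at (207,400), clearly neither yellow nor L-shaped. The keeper's outer ear has its hole near (240,242), the hinge bolt is at (493,200) and the handle end at (118,128).

```bash
python3 - <<'E'
from h import *
S=lambda u,v:((u+.5)/3.8+264.5,(v+.5)/3.8+119.5); C=lambda u,v:((u+.5)/3.4+229.5,(v+.5)/3.4+139.5)
f=lambda t,n,p,z:print(t,onz(n,*p,z)[:2].round(4))
f('bed FL side','side',S(45,98),.03);f('bed FR side','side',S(390,45),.03);f('bed NL side','side',S(86,262),.03)
f('bed FL scene','scene',C(676,193),.03);f('bed NL scene','scene',C(435,182),.03);f('bed FR scene','scene',C(750,482),.03)
f('foot NL side z12','side',S(80,318),.012);f('foot NR side z12','side',S(521,242),.012)
f('foot NL scene z12','scene',C(376,181),.012);f('foot NR scene','scene',C(355,514),.012)
f('hole side','side',S(240,242),.06)
f('hinge bolt side','side',S(493,200),.06)
# triangulate handle end
o1,d1=ray('side',*S(118,130));o2,d2=ray('scene',*C(421,45))
A=np.c_[d1,-d2];t=np.linalg.lstsq(A,o2-o1,rcond=None)[0];print('handle end',o1+t[0]*d1,o2+t[1]*d2)
E
```

```text
bed FL side [0.4246 0.3219]
bed FR side [0.8042 0.3302]
bed NL side [0.4252 0.0735]
bed FL scene [0.4269 0.3196]
bed NL scene [0.433  0.0744]
bed FR scene [0.8037 0.3289]
foot NL side z12 [0.4094 0.0198]
foot NR side z12 [0.8467 0.0277]
foot NL scene z12 [0.4132 0.0128]
foot NR scene [0.8524 0.0216]
hole side [0.5667 0.039 ]
hinge bolt side [0.8169 0.043 ]
handle end [0.45786814 0.05138933 0.20724063] [0.45807401 0.05105071 0.20688882]
```

Pixel measurements agree with the given sizes (hinge to handle end 0.39 m, keeper about 5 mm off nominal). Trimmer origin is about (0.618, 0.0575) with yaw 0.018. The hole's x is about 0.566. Now I'll push the arm down.

```bash
cat >> h.py <<'E'
Q=lambda a:[0,float(np.cos(a/2)),float(np.sin(a/2)),0]   # tool down, tool x at heading a
YAW=.018; O=np.array([.618,.0575])
def T(x,y): c,s=np.cos(YAW),np.sin(YAW); return O+[c*x-s*y,s*x+c*y]
def tp(x,y,z): return [*T(x,y),z]
A=np.pi/2+YAW
E
python3 - <<'E'
from h import *
command_gripper(0.0)
th0=np.arcsin(.147/.39)
hp=lambda th,L=.345,up=.014:tp(.2-L*np.cos(th)-up*np.sin(th),0,.06+L*np.sin(th)+up*np.cos(th))
p=hp(th0); move_pose([p[0],p[1],p[2]+.06],Q(A)); print(get_time(),get_joint_pos())
c=movel(hp(th0),v=.08,until_force=1.5); print('contact',c,get_tcp_pos(),get_ft_force())
for th in np.linspace(th0,0.03,6)[1:]:
    movel(hp(th),v=.12)
print(get_ft_force())
print(movel(hp(0,up=.002),v=.04,until_force=20),get_tcp_pos(),get_ft_force(),get_time())
E
```

```text
3.5667 [8.88118501e-02 1.83177310e-01 1.86976354e+00 1.39878275e-04
 1.08872130e+00 6.95853754e-02]
contact True [0.4918301  0.05527726 0.20530318] [-0.45995324 -0.3615471   0.60862722]
[ 0.91796565  0.08290633 -0.08155686]
True [0.47315303 0.05494704 0.07356328] [-4.84912092  0.4656409  17.4307479 ] 6.4083
```

The arm is on its stop (tip z 0.0736 matches handle top 0.074). Next I'll go above the pin and look from close by.

```bash
cat >> h.py <<'E'
def wray(u,v,z,pos,q):
    from scipy.spatial.transform import Rotation as R
    c=camera_info('wrist');K=np.array(c['intrinsics']);M=np.array(c['tool_from_camera'])
    r=R.from_quat([q[1],q[2],q[3],q[0]]).as_matrix()
    d=np.linalg.inv(K)@[u,v,1]; d=r@M[:3,:3]@[d[0],-d[1],-d[2]]; o=r@M[:3,3]+pos
    return o+d*(z-o[2])/d[2]
E
python3 - <<'E'
from h import *
p=get_tcp_pos(); movel([p[0],p[1],.13],v=.2)
a=np.deg2rad(72.4); o=np.array([.4415,-.216]); d=np.array([np.cos(a),np.sin(a)])
move_pose([*(o+.04*d),.16],Q(a)); command_gripper(.45)
pos,q=get_tcp_pos(),get_ee_rot(); im=read_camera('wrist'); save(im,'w1.png'); np.savez('w1.npz',pos=pos,q=q)
s=read_camera('side'); save(s,'side1.png')
cv2.imwrite('pics/v1.png',np.hstack([cv2.resize(cv2.imread('pics/w1.png'),(480,300)),cv2.resize(cv2.imread('pics/side1.png')[140:215,270:350],(320,300),interpolation=cv2.INTER_CUBIC)]))
print(get_time(),pos,q,get_grip_width())
E
```

```text
8.6417 [ 0.45358493 -0.17791279  0.1600256 ] [2.21151154e-05 8.06986209e-01 5.90570282e-01 1.52307688e-05] 0.44703303087299895
```

View pics/v1.png

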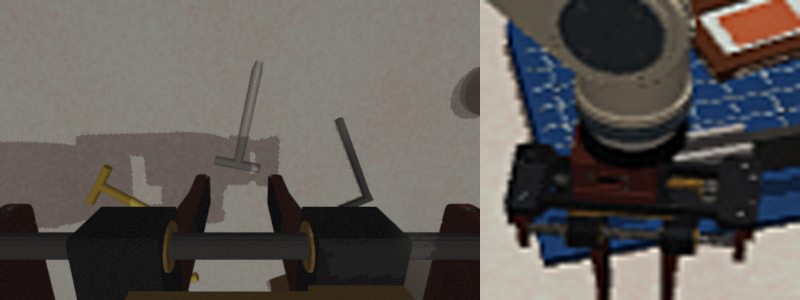

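The wrist view (left) shows the silver pin with its crossbar middle at about (317,217) full-resolution pixels and its tip at (344,85). The hex key is to the right. Now I'll fit it numerically.

```bash
python3 - <<'E'
from h import *
z=np.load('w1.npz')
for t,(u,v) in dict(barL=(216,161),barR=(260,168.5),bar=(238,164),tip=(258,63),mid=(246,125)).items():
    print(t,wray(u/.75,v/.75,.006,z['pos'],z['q'])[:2].round(4))
E
```

```text
barL [ 0.4153 -0.199 ]
barR [ 0.4668 -0.2262]
bar [ 0.4412 -0.2115]
tip [ 0.5013 -0.0998]
mid [ 0.4663 -0.1656]
```

Bar and tip agree on a heading of 62° and a length of 0.127 m (0.130 expected), so I'll grasp the shank just ahead of the crossbar.

```bash
python3 - <<'E'
from h import *
a=np.deg2rad(61.9); o=np.array([.4412,-.212]); d=np.array([np.cos(a),np.sin(a)])
g=o+.020*d
move_pose([*g,.09],Q(a)); 
print(movel([*g,.003],v=.08,until_force=6),get_tcp_pos())
command_gripper(0.0); print(get_grip_width()*88,get_finger_force())
movel([*g,.10],v=.12); print(get_grip_width()*88,get_finger_force(),get_ft_force(),get_ft_torque())
# go to pre-insert: grasp point 20mm from origin; tip at trimmer y -45
hx=np.linalg.solve(np.array([[np.cos(YAW),-np.sin(YAW)],[np.sin(YAW),np.cos(YAW)]]),np.array([.566,.039])-O); print('hole trimmer',hx)
move_pose(tp(hx[0],-.045-.11,.10),Q(A)); 
pos,q=get_tcp_pos(),get_ee_rot(); im=read_camera('wrist'); save(im,'w2.png'); np.savez('w2.npz',pos=pos,q=q)
s=read_camera('side'); save(s,'side2.png')
cv2.imwrite('pics/v2.png',np.hstack([cv2.resize(cv2.imread('pics/w2.png'),(480,300)),cv2.resize(cv2.imread('pics/side2.png')[150:230,270:355],(319,300),interpolation=cv2.INTER_CUBIC)]))
print(get_time(),pos)
E
```

```text
False [ 0.45097832 -0.19451987  0.00341716]
11.10578257184741 29.987027049064636
11.019777225296751 29.986676573753357 [ 0.26893179  0.01025534 -0.86794031] [-0.11264121  0.11440182  0.02365601]
hole trimmer [-0.05232456 -0.01756105]
12.5417 [ 0.56749531 -0.09802005  0.09884715]
```

View pics/v2.png

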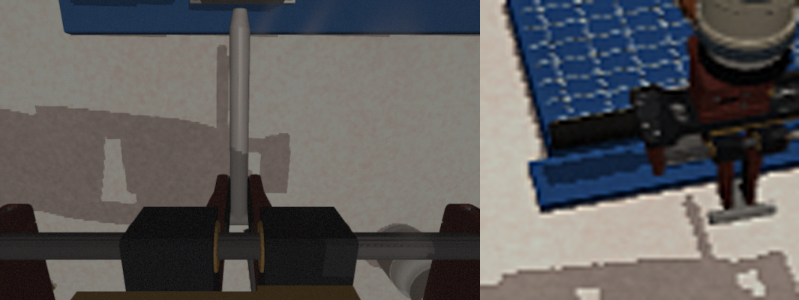

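The pin is gripped with its shank straight ahead and tip at (240,9). Only the keeper's foot plate edge is in view, at (190–295, 2). I'll hold the pin above the keeper to see the ears relative to the shank.

```bash
python3 - <<'E'
from h import *
p=get_tcp_pos()
t=tp(-.0523,-.155,.14); movel(t,v=.15); movel(tp(-.0523,-.085,.14),v=.15)
pos,q=get_tcp_pos(),get_ee_rot(); im=read_camera('wrist'); save(im,'w3.png'); np.savez('w3.npz',pos=pos,q=q)
cv2.imwrite('pics/v3.png',cv2.resize(cv2.imread('pics/w3.png')[0:240,180:460],None,fx=2.5,fy=2.5,interpolation=cv2.INTER_CUBIC))
print(get_time(),pos)
E
```

```text
13.625 [ 0.56699959 -0.0284895   0.13952334]
```

View pics/v3.png

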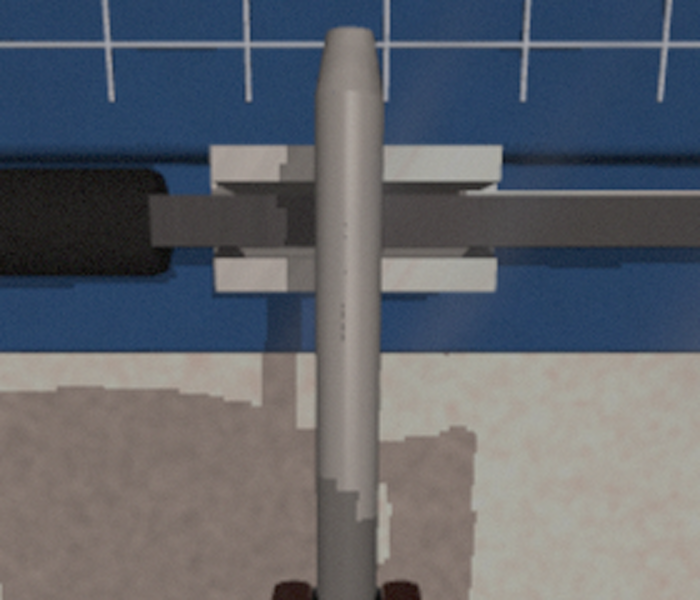

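From above, the near ear spans crop x 215–497 and the far ear 210–502, both centred at 356. The pin tip is at x 350, and pin and ears are square to each other. The ears and bar run horizontal in the image, so the yaw is right.

```bash
python3 - <<'E'
from h import *
z=np.load('w3.npz'); pos,q=z['pos'],z['q']
f=lambda u,v,h:wray(179.7+u/2.5,-.3+v/2.5,h,pos,q)
inv=lambda p:np.round(np.array([[np.cos(YAW),np.sin(YAW)],[-np.sin(YAW),np.cos(YAW)]])@(p[:2]-O),4)
for t,a in dict(nL=(215,292,.082),nR=(497,292,.082),fL=(210,145,.082),fR=(502,145,.082)).items(): print(t,f(*a)[:2].round(4),inv(f(*a)))
for h in (.135,.1425,.15): print('tip',h,inv(f(350.5,28,h)),'shank',inv(f(348,500,h)),'w',(f(380,300,h)-f(316,300,h))[:2])
print('tcp',inv(pos),pos)
E
```

```text
nL [0.5319 0.0362] [-0.0864 -0.0198]
nR [0.6022 0.0375] [-0.0162 -0.0197]
fL [0.5315 0.0703] [-0.0862  0.0143]
fR [0.6011 0.0715] [-0.0166  0.0143]
tip 0.135 [-0.053   0.0271] shank [-0.0533 -0.0585] w [0.01210774 0.00022172]
tip 0.1425 [-0.053   0.0254] shank [-0.0534 -0.0563] w [0.0115586  0.00021167]
tip 0.15 [-0.053   0.0237] shank [-0.0534 -0.0542] w [0.01100945 0.00020161]
tcp [-0.0525 -0.0851] [ 0.56699959 -0.0284895   0.13952334]
```

The hole is at x −0.0514 and the tip at −0.0530 in my frame, so I shift +1.6 mm. The ear face shows y is about 3 mm lower than assumed. Now I'll back off, lower and feel in.

```bash
sed -i 's/O=np.array(\[.618,.0575\])/O=np.array([.618,.0575-.0028])/' h.py; python3 - <<'E'
from h import *
X=-.0508; Z=.0578
movel(tp(X,-.165,.14),v=.15); movel(tp(X,-.165,Z),v=.12)
print(get_tcp_pos(),tp(X,-.165,Z))
c=movel(tp(X,-.09,Z),v=.04,until_force=5); print(c,get_tcp_pos(),get_ft_force(),get_ft_torque())
if not c:
    c=movel(tp(X,-.032,Z),v=.04,until_force=6); print(c,get_tcp_pos(),get_ft_force(),get_ft_torque())
i=np.array([[np.cos(YAW),np.sin(YAW)],[-np.sin(YAW),np.cos(YAW)]])@(get_tcp_pos()[:2]-O); print(i,get_time())
E
```

```text
[ 0.5706971  -0.11111886  0.05825182] [np.float64(0.5701780690004014), np.float64(-0.11118762134490212), 0.0578]
False [ 0.56883475 -0.03636418  0.0578003 ] [-0.34760302 -0.42889211 -1.15108572] [-0.09303517  0.09428229 -0.00396279]
False [0.56780035 0.02159434 0.0578194 ] [ 0.74843503 -0.22906465 -1.73856011] [-0.08453328  0.03923822  0.00277977]
[-0.05078738 -0.03219675] 18.7833
```

The pin is through both ears with low forces. I'll release it and push the crossbar home with shut fingers.

```bash
python3 - <<'E'
from h import *
X=-.0508
command_gripper(.4); print(get_ft_force())
movel(tp(X,-.032,.12),v=.12); movel(tp(X,-.115,.12),v=.15); command_gripper(0.0)
movel(tp(X,-.115,.05),v=.12)
c=movel(tp(X,-.055,.05),v=.06,until_force=15); print(c,get_tcp_pos(),get_ft_force())
if not c: c=movel(tp(X,-.030,.05),v=.03,until_force=12); print(c,get_tcp_pos(),get_ft_force())
i=np.array([[np.cos(YAW),np.sin(YAW)],[-np.sin(YAW),np.cos(YAW)]])@(get_tcp_pos()[:2]-O); print(i,get_time())
movel(tp(X,-.115,.05),v=.15);movel(tp(X,-.16,.15),v=.15)
pos,q=get_tcp_pos(),get_ee_rot()
move_pose([.42,-.25,.25],Q(A))
s=read_camera('side'); c=read_camera('scene'); save(s,'s4.png'); save(c,'c4.png')
cv2.imwrite('pics/v4.png',np.hstack([cv2.resize(cv2.imread('pics/s4.png')[130:220,265:385],(400,300),interpolation=cv2.INTER_CUBIC),cv2.resize(cv2.imread('pics/c4.png')[160:265,300:440],(400,300),interpolation=cv2.INTER_CUBIC)]))
E
```

```text
[ 0.14690912 -0.61144745 -0.22652314]
False [ 0.56813642 -0.00139523  0.0499259 ] [-0.40499252  0.37525225  0.50075562]
True [0.56796004 0.01476956 0.04991455] [ 0.63283912 -4.71883999  1.44001768]
[-0.05075056 -0.0390233 ] 23.8833
```

View pics/v4.png

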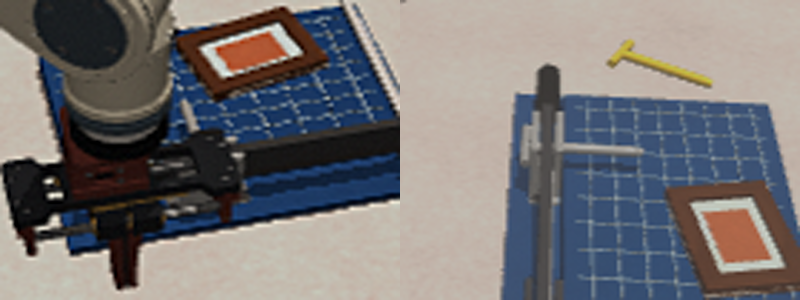

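The scene view (right) shows the crossbar against the keeper at (524,148), the tip out over the bed at (643,152) and the arm down. The push stopped exactly at the predicted home position. I'll check the tip once, then hand in.

```bash
python3 - <<'E'
from h import *
p=onz('scene',300+243*.35,160+152*.35,.06)[:2]
i=np.array([[np.cos(YAW),np.sin(YAW)],[-np.sin(YAW),np.cos(YAW)]])@(p-O); print(i)
if i[1]>.1: print(job_done(),get_time())
E
```

```text
[-0.045222   0.1079274]
the job is handed in; nothing more can be done
the job is handed in; nothing more can be done
```

The trimmer's arm is down on its stop, the T-pin is pushed through until its crossbar touches the keeper, and it has been let go; I handed the job in with the robot clear (the last clock reading, just before it withdrew, was 23.9 s), but no verdict was returned.

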